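# Pack the last tool and latch the barista's tool case

## Robot

A 7-joint arm with a two-finger parallel gripper is mounted at the origin on a cart in front of the work surface, level with it; the furniture and walls round the work are solid. World frame = base frame: x ahead of the robot, y to its left, z up, the work surface at z = 0. Lengths are in mm, angles in rad, forces in N, time in s.
With the tool pointing down it reaches from about 425 to 975 mm from the base axis. Payload 16.7 kg.
Tool frame: the origin (TCP) lies midway between the tips of the shut fingers; the grasp point (between the pads) lies 19 mm behind it; z points along the fingers, y is the line along which they close (so a half turn about z gives the same grasp; the last joint's range is limited). The gripper opens to 85 mm and grips with 20 to 120 N. Pads are 22 mm wide; open, the fingers measure 114 mm over their backs; the gripper's body (76 mm by 85 mm) begins 54 mm behind the grasp point. The pads swing forward as they close: fully open they stand 13 mm farther back than shut.
Start: joints at [-1.268, 0.426, 0.074, 1.606, -0.034, 1.111, -0.067], TCP at [294.694, 607.232, 231.302] pointing down, gripper open.
Joint ranges: [-2.85, 2.85], [-0.5, 2.14], [-1.23, 1.37], [0.21, 2.46], [-1.02, 4.16], [0.16, 2.05], [-2.73, 2.73]. Speed limits (rad/s): [1.89, 1.89, 2.39, 2.39, 3.01, 3.01, 3.01].

## Interface

Orientations are given as a 3x3 rotation matrix whose columns are the frame's x, y, z axes.
In Python, from station import read_state, get_image, job_done, look_for, silhouettes gives the robot as it stands. The module is installed in compiled form; this text tells all that it offers.
- The arm moves only by the tool drive_tool, never from a script. Its arguments are lists of equal length, an entry for each row: "dp": the shift along the tool's x, y, z each as a share of 300 mm, from -1 to 1, a list of three; "dr": the turn, a rotation vector about the tool's x, y, z each as a share of 360 degrees, from -1 to 1, a list of three; "claw": the gripper command: -1 is fully open, 1 is shut, values between are in proportion. In form: {"dp": [[x, y, z], ...], "dr": [[wx, wy, wz], ...], "claw": [claw, ...]}. A call has 1 to 10 rows; each row is the pose to reach, as a shift and turn from the pose commanded when the call began, along the tool's axes at that moment, turning the shorter way round; what a row does not reach only later rows make up. A row lasts 1/10 s, in which the tool goes at most 50 mm and 8.59 degrees, less where a joint would pass 70% of its speed; a pose out of reach is approached as far as the arm can. A call with a number of a shift or a turn outside -1 to 1 is refused whole. A call with a gripper value outside its range is refused whole. The fingers move at their own pace and stop on an object; the grip force is fixed at half the most. Time passes only in rows, so rows that repeat a pose let the fingers close. It gives the time, the measured TCP pose, the force, the opening and the grip force at its end, in the units of the state.
- read_state(): the state, without advancing time (a new reading comes with each control period).
- get_image(name): name is "scene" or "top" or "wrist"; returns a dict with "color" (480x640x3 uint8, red, green, blue), "z_map" (480x640 float32, mm along the optical axis (not along the pixel's ray), 0 where there is no reading), "fx", "fy", "cx", "cy" (pixels), "k1" (the pictures are not rectified: a ray, as slopes to the right and down, at radius r is drawn at 1 + k1 r^2 times it, then the intrinsics apply), "extrinsics" (4x4, takes a point from world to camera coordinates). Camera axes: x right, y down, z forward; pixel columns grow to the right and rows downward; lengths in mm; the calibration is good to about 2 mm. A picture is of the moment at which its call begins.
- job_done(): hands the job in; it is judged then, once.
Trained networks look in a picture, given as the dict that the camera call returned (one of the last four; its "shot" number tells which), for a name from the list of things; names that differ only in an ending like _2 or _b are one class to them, and where a whole thing is asked for, a point or a joint stands for the part that bears it (a point fixed in the world has none). Each returns a list of dicts, best first, with "conf" (0 to 1); they miss things now and then, are a little off and sometimes report something else, mostly with a low value. They report only what shows in the picture. A call takes as long as a camera call.
- look_for(picture, name): "location" ([column, row] in pixels, amid what is visible of it).
- silhouettes(picture, name): "pixels" (480x640 bool, what is visible of it) and "location" ([column, row] in pixels, amid what is visible of it).
The state is a dict: "time": time; "joint_pos": joint angles; "qvel": joint speeds; "tau": joint torques, N m; "ee_pos": TCP position; "eef_rot": TCP orientation; "ft_force": force on the tool from outside, world axes, zero at the start; "ft_torque": the same for the moment, N m; "finger_gap": finger opening in mm; "finger_force": force on a finger pad.
Only numpy, scipy, OpenCV 4.12 (cv2) and the standard library are available. Lean on these libraries where they do the work, as an engineer would, in place of code of your own. Each camera call takes 0.05 s, during which the arm holds its last target. There are 200 camera calls.

## Task

The barista's tool case is going out to an event: set the dark round coffee distributor, right way up, gently down into its empty foam pocket in the open case. Then ease the lid fully shut without slamming it and turn both orange-winged turnbuttons on the front square across the lid's tabs, so that the lid is secured. Leave the pink cup, the timer and the brush alone.

Things in the scene. Friction and masses are not known exactly. Their poses are not given: they have to be found in the camera images.
- case: Dark grey-green tool case fixed to the worktop. Base 132 (own x) x 216 (y) x 46 mm high, foam to 44 mm. Origin under the base's centre on the worktop, z up; -x is its front, turned roughly to the robot (yaw -0.42 to -0.15 rad), +y its left. A fixed tamper lies in the foam at y 41 to 99 mm, up to 67 mm high. Front: lugs jut 54 mm at y = +-70 mm, tops at 46 mm; a fixed handle between, 24 mm high.
- pocket (a point): Centre of the empty foam pocket's floor: case (0, -22, 26) mm. The pocket is 74 x 74 mm, sides along case x and y, 18 mm deep. Finger channels as deep, 40 mm wide, run from its centre 60 mm each way along case x and y, so open fingers on either line can go down beside the tool, which stands 20 mm proud of the foam when seated.
- distributor: Coffee distributor: dark solid round puck, 38 mm high, 67 mm diameter over its upper part, narrower towards its underside, 0.26 to 0.43 kg. Origin at the centre of its underside, z up; starts upright on the worktop. Grip the upper part across the 67 mm from above, 28 to 32 mm above its underside, any yaw. The espresso machine behind begins at world x = 0.54 m.
- lid (a joint): Lid angle, rad: 0 shut; starts at 1.5 to 1.7 (about upright); opens to 1.9. Friction hinge (0.22 N m): stays where left, so push it right down, e.g. shut fingertips on its outer (far) face bring it over towards the robot, then press from above; 2 to 4 N near its front edge. Cannot shut on a tool that is not seated. Left ajar, its tabs stand in the way of the turnbuttons.
- lid_hinge (a point): Middle of the lid's hinge line: case x = +66 mm, y = 0, height 47 mm; the line runs along case y.
- lid_top_edge (a point): Point on the lid's outer face, on its middle line, 117 mm from the hinge and 15 mm from its front edge; moves with the lid. The lid is a shell 132 mm long, 216 wide, 28 thick; its outer face, 28 mm from the plane of rim and hinge, looks away from the robot when open, up at 75 mm height when shut. Tabs 36 mm wide jut 16 mm from its front edge at case y = +-70; shut, their tops are at 53 mm.
- latch_left (a joint): Angle of the left turnbutton (case y = +70 mm), rad, about its vertical pivot: 0 open, nose along case +y; starts at 0 to 0.3 (clear of the lid's tab up to 0.35); 1.571 (stop) secured, nose along case +x over the tab. Closes clockwise seen from above. Friction 0.05 N m: stays where left.
- latch_left_grip (a point): Middle of the left turnbutton's orange wing, on its pivot: case (-102, 70) mm, height 72 mm. Wing 8 mm thick, 26 mm long along the nose direction, from 62 to 80 mm height, on a 13 mm wide steel bar (55 to 62 mm). Pinch the wing from above near its top and turn, or push it round. The shut lid's front wall (75 mm high) is 36 mm behind the pivot.
- latch_left_nose (a point): Tip of the left turnbutton's steel nose, 30 mm from its pivot, height 59 mm; shows where it points.
- latch_right (a joint): Angle of the right turnbutton (case y = -70 mm), the mirror of the left: 0 open, nose along case -y; starts at 0 to 0.3; 1.571 (stop) secured, nose along case +x over the tab. Closes counter-clockwise seen from above. Friction 0.05 N m.
- latch_right_grip (a point): Middle of the right turnbutton's orange wing, on its pivot: case (-102, -70) mm, height 72 mm; sizes as on the left.
- latch_right_nose (a point): Tip of the right turnbutton's steel nose, 30 mm from its pivot, height 59 mm.
- pink_cup: Pink steel cup, 75 mm wide, 82 mm high, standing to the left; origin under its centre. Bystander.
- timer: White kitchen timer, 62 x 68 x 21 mm, lying at the left near the front edge; origin under its centre. Bystander.
- brush: Small flat brush with wooden handle, 142 mm long, 34 wide, 10 high, lying near the front edge along y; origin under its centre. Bystander.

How it is judged:
By the outcome, as a careful person would: the job done as asked, in the order asked, and still so for the second after the job is handed in, with the robot touching nothing.
It also fails if it takes over 67 s, if anything falls off the work surface, if the arm or the gripper's body presses on something with over 40 N, if the wrist force passes 120 N, or if a joint passes its speed limit or range.

## Working session

There is one attempt and no reset: what is moved stays moved. The work goes in short steps, Python scripts to look and compute and a tool call to move; the robot and the scene stay as the last step left them, time stands still between calls to the robot, and variables do not carry over. Pictures are saved under pics/ and viewed, at most 10 in all, crops included, and the job is handed in when it is done.

Besides the shell and the picture viewer there is one more tool, called after "Call:" in YAML: its name, and indented under it one key for each argument. drive_tool: Moves the arm, as the interface text tells. Shift numbers are shares of 300 mm and turn numbers shares of 360 degrees, none past 1 either way. Its arguments: {"type":"object","properties":{"dp":{"type":"array","items":{"type":"array","items":{"type":"number"}}},"dr":{"type":"array","items":{"type":"array","items":{"type":"number"}}},"claw":{"type":"array","items":{"type":"number"}}},"required":["dp","dr","claw"]}

```bash
mkdir -p pics; cat > h.py <<'E'
import numpy as np, cv2
from station import *
def ray(im,u,v):
    x=(u-im['cx'])/im['fx']; y=(v-im['cy'])/im['fy']; a,b=x,y
    for _ in range(20):
        s=1+im['k1']*(a*a+b*b); a,b=x/s,y/s
    return np.array([a,b,1.0])
def world(im,pc):
    E=np.array(im['extrinsics']); return E[:3,:3].T@(pc-E[:3,3])
def at_depth(im,u,v,z=None):
    if z is None:
        p=im['z_map'][int(v)-2:int(v)+3,int(u)-2:int(u)+3]; p=p[p>0]; z=np.median(p) if p.size else np.nan
    return world(im,ray(im,u,v)*z)
def at_height(im,u,v,h):
    c=world(im,np.zeros(3)); d=world(im,ray(im,u,v))-c
    return c+d*(h-c[2])/d[2]
def cloud(im,mask):
    vs,us=np.nonzero(mask&(im['z_map']>0)); a,b=[],[]
    x=(us-im['cx'])/im['fx']; y=(vs-im['cy'])/im['fy']; a,b=x.copy(),y.copy()
    for _ in range(20):
        s=1+im['k1']*(a*a+b*b); a,b=x/s,y/s
    P=np.c_[a,b,np.ones_like(a)]*im['z_map'][vs,us][:,None]
    E=np.array(im['extrinsics']); return (P-E[:3,3])@E[:3,:3]
def save(im,n): cv2.imwrite('pics/'+n+'.png',im['color'][:,:,::-1])
E
python3 - <<'E'
from h import *
np.set_printoptions(precision=1,suppress=True)
s=read_state(); print(s['time'],s['ee_pos'],s['eef_rot'],s['finger_gap'])
pics={n:get_image(n) for n in('scene','top')}
for n,im in pics.items():
    save(im,n+'0'); print(n,world(im,np.zeros(3)))
    for k in ['distributor','latch_left_grip','latch_right_grip','latch_left_nose','latch_right_nose','lid_hinge','lid_top_edge','pocket','pink_cup','timer','brush']:
        r=look_for(im,k)
        for q in r[:1]: print(k,round(q['conf'],2),np.array(q['location']),at_depth(im,*q['location']))
E
```

```text
0.0 [294.5 606.9 230.6] [[-0.9  0.4 -0. ]
 [ 0.4  0.9 -0. ]
 [-0.  -0.  -1. ]] 85.15373683998168
scene [-996.   131.9  865.4]
distributor 0.69 [317.5 256.7] [458.2  75.1  34.7]
latch_left_nose 0.49 [425.3 209.2] [ 607.  -262.7  114.2]
latch_right_nose 0.7 [439.6 254.5] [ 411.6 -269.4   63.9]
lid_hinge 0.82 [426.2 220.4] [ 606.7 -269.2   75.8]
lid_top_edge 0.59 [423.8 207.5] [ 611.  -258.5  118.2]
pocket 0.76 [424.9 218.8] [ 610.5 -265.5   79.5]
pink_cup 0.84 [228.7 253.7] [417.4 325.2  70.6]
timer 0.71 [249.7 280.7] [358.1 265.   18.2]
brush 0.56 [201.3 286.9] [349.4 398.3   5. ]
top [ 361.4   78.7 1176. ]
distributor 0.79 [316.8 236.8] [466.7  53.4  37.1]
latch_right_grip 0.26 [436.4 205. ] [ 552.5 -231.8   24.9]
latch_left_nose 0.64 [394.9 243.7] [ 452.5 -122.9   74.7]
latch_right_nose 0.61 [456.7 262.5] [ 413.4 -265.8   75.6]
lid_hinge 0.72 [439.7 201.9] [ 560.5 -240.2   23.9]
lid_top_edge 0.72 [455.9 173.6] [ 595.5 -232.8  177.5]
pocket 0.63 [438.2 204.9] [ 552.9 -236.2   25. ]
pink_cup 0.97 [189.3 234.4] [465.  354.3  25.7]
timer 0.94 [227.5 271.9] [379.6 261.3  16.9]
brush 0.81 [175.7 281.6] [352.8 385.8   9.1]
```

```bash
python3 - <<'E'
from h import *
np.set_printoptions(precision=1,suppress=True)
im=get_image('top')
c=cv2.resize(im['color'][130:330,280:520],(0,0),fx=3.3,fy=3,interpolation=cv2.INTER_CUBIC); c=cv2.resize(im['color'][130:330,280:520],(720,600),interpolation=cv2.INTER_CUBIC); cv2.imwrite('pics/top1.png',c[:,:,::-1])
hsv=cv2.cvtColor(im['color'],cv2.COLOR_RGB2HSV)
m=cv2.inRange(hsv,(4,140,90),(22,255,255))
n,l,st,ce=cv2.connectedComponentsWithStats(m)
for i in range(1,n):
    if st[i,4]>8:
        vs,us=np.nonzero(l==i); C=np.array([at_height(im,u,v,80)[:2] for u,v in zip(us,vs)]); w,V=np.linalg.eigh(np.cov(C.T)); print(st[i],ce[i],at_height(im,*ce[i],80),np.sqrt(w),V[:,1])
d=silhouettes(im,'distributor')[0]; P=cloud(im,d['pixels']); P=P[(P[:,2]>30)&(P[:,2]<45)]
(cx,cy),r=cv2.minEnclosingCircle(P[:,:2].astype(np.float32)); print('dist',cx,cy,r,P.mean(0),P.max(0),P.min(0))
E
```

```text
[637  89   3  18  38] [638.3  97.5] [ 840.6 -752.8   80. ] [ 2.2 12.2] [-1.   0.1]
[422 191  46  51 377] [448.5 220.9] [ 507.6 -245.2   80. ] [25.9 33.6] [-1.   0.2]
[425 207   8   8  19] [428.9 210.3] [ 530.5 -199.5   80. ] [3.2 5.9] [0.6 0.8]
[419 211  13  17  59] [424.8 217.8] [ 513.  -190.1   80. ] [ 3.3 13.2] [-0.8 -0.6]
[392 240  12  10  64] [397.6 244.2] [ 451.1 -128.1   80. ] [3.4 8.3] [0.4 0.9]
[449 260  13   6  58] [454.8 262.2] [ 413.7 -260.    80. ] [3.1 8.4] [-0.  1.]
[635 436   5  20  64] [637.7 446. ] [ -21.9 -733.8   80. ] [ 3.4 12. ] [-1.  -0.1]
dist 459.4093933105469 60.233821868896484 33.68437194824219 [458.8  60.   36.8] [492.3  92.5  42.8] [426.2  26.9  30.4]
```

View pics/top1.png

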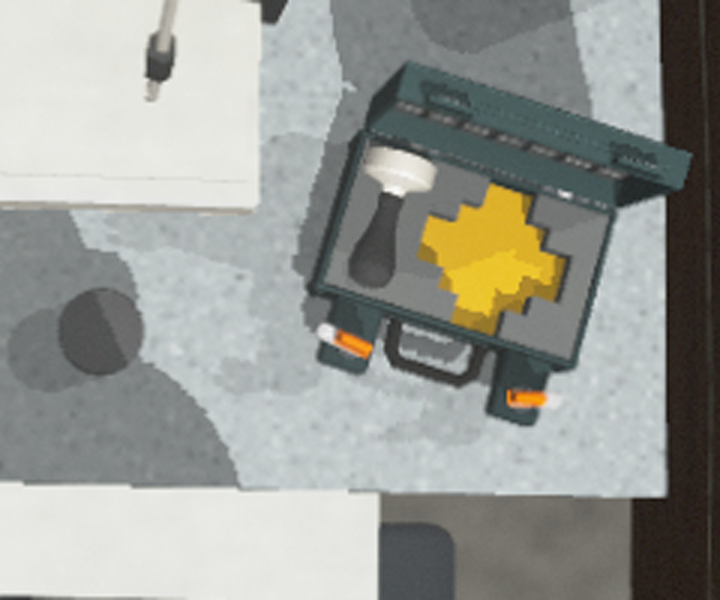

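```bash
cat >> h.py <<'E'
from scipy.spatial.transform import Rotation as Ro
def Rdown(a): # tool y at world angle a, z down
    y=np.array([np.cos(a),np.sin(a),0]); z=np.array([0,0,-1.]); return np.c_[np.cross(y,z),y,z]
def go(p,R=None):
    s=read_state(); R0=np.array(s['eef_rot']); R=R0 if R is None else R
    print('dp',np.round(R0.T@(np.array(p)-s['ee_pos'])/300,4).tolist(),'dr',np.round(Ro.from_matrix(R0.T@R).as_rotvec()/2/np.pi,4).tolist(),'j',np.round(s['joint_pos'],2).tolist(), 't',s['time'])
E
python3 - <<'E'
from h import *
np.set_printoptions(precision=1,suppress=True)
w=get_image('wrist'); s=read_state(); c=world(w,np.zeros(3)); R=np.array(s['eef_rot']); print('cam in tool',R.T@(c-s['ee_pos']),'optical in tool',R.T@np.array(w['extrinsics'])[2,:3])
im=get_image('top')
a=np.pi/2-0.276
go([459,60,150],Rdown(a))
hsv=cv2.cvtColor(im['color'],cv2.COLOR_RGB2HSV)
m=cv2.inRange(hsv,(15,120,60),(32,255,255))>0
P=cloud(im,m); P=P[(P[:,2]>18)&(P[:,2]<31)&(P[:,0]<620)&(abs(P[:,1]+243)<90)]; print(len(P),P.mean(0),np.median(P[:,2]))
hull=cv2.minAreaRect(P[:,:2].astype(np.float32)); print(hull)
E
```

```text
cam in tool [  68.9    0.5 -142.9] optical in tool [-0.3  0.   1. ]
dp [-1.2892, -1.4018, 0.271] dr [-0.0, -0.0, -0.028] j [-1.27, 0.43, 0.07, 1.61, -0.03, 1.11, -0.07] t 1.4
1405 [ 527.1 -248.9   24.6] 24.526907921751885
((527.6238403320312, -249.7607421875), (104.41932678222656, 106.03710174560547), 30.2554874420166)
```

Call:
drive_tool:
  dp:
    - [-0.99, -0.99, 0.1]
    - [-0.99, -0.99, 0.1]
    - [-0.99, -0.99, 0.1]
    - [-0.99, -0.99, 0.1]
    - [-0.99, -0.99, 0.1]
    - [-0.99, -0.99, 0.1]
    - [-0.99, -0.99, 0.1]
    - [-0.99, -0.99, 0.1]
    - [-0.99, -0.99, 0.1]
    - [-0.99, -0.99, 0.1]
  dr:
    - [0, 0, -0.028]
    - [0, 0, -0.028]
    - [0, 0, -0.028]
    - [0, 0, -0.028]
    - [0, 0, -0.028]
    - [0, 0, -0.028]
    - [0, 0, -0.028]
    - [0, 0, -0.028]
    - [0, 0, -0.028]
    - [0, 0, -0.028]
  claw: [-1, -1, -1, -1, -1, -1, -1, -1, -1, -1]

```text
time: 2.4
ee_pos: [433.2, 207.1, 201.4]
eef_rot: [[-0.961, 0.277, 0.0], [0.277, 0.961, -0.0], [-0.0, -0.0, -1.0]]
ft_force: [-0.1, -0.0, -0.1]
finger_gap: 85.2
finger_force: 0.0
```

```bash
python3 - <<'E'
from h import *
a=np.pi/2-0.276
go([459,60,130],Rdown(a))
E
```

```text
dp [-0.2185, -0.4472, 0.2383] dr [-0.0, 0.0001, -0.0008] j [-0.78, 0.14, 0.22, 2.07, -0.04, 0.93, 0.75] t 2.4
```

Call:
drive_tool:
  dp:
    - [-0.22, -0.447, 0.238]
    - [-0.22, -0.447, 0.238]
    - [-0.22, -0.447, 0.238]
    - [-0.22, -0.447, 0.238]
    - [-0.22, -0.447, 0.238]
    - [-0.22, -0.447, 0.238]
    - [-0.22, -0.447, 0.238]
  dr:
    - [0, 0, 0]
    - [0, 0, 0]
    - [0, 0, 0]
    - [0, 0, 0]
    - [0, 0, 0]
    - [0, 0, 0]
    - [0, 0, 0]
  claw: [-1, -1, -1, -1, -1, -1, -1]

```text
time: 3.1
ee_pos: [459.4, 64.9, 130.4]
eef_rot: [[-0.963, 0.271, 0.001], [0.271, 0.963, 0.001], [-0.0, 0.001, -1.0]]
ft_force: [-0.4, -0.7, -1.1]
finger_gap: 85.6
finger_force: 0.0
```

```bash
python3 - <<'E'
from h import *
w=get_image('wrist'); save(w,'w1')
r=silhouettes(w,'distributor'); print(r[0]['conf'],r[0]['location'])
P=cloud(w,r[0]['pixels']); print(len(P),np.percentile(P[:,2],[2,50,98])); P=P[abs(P[:,2]-38)<6]
print(cv2.minEnclosingCircle(P[:,:2].astype(np.float32)),(P.max(0)+P.min(0))/2,(P.max(0)-P.min(0)))
s=read_state();print(s['ee_pos']); go([459,60,4])
E
```

```text
0.62 [315.9, 240.8]
7046 [20.28067316 38.37136632 39.77311915]
((460.6360168457031, 61.67372512817383), 33.68346405029297) [460.72837732  61.53409708  36.38700844] [67.03637775 66.33960383  8.75839751]
[459.36329399  64.68389699 130.35853782]
dp [-0.0028, -0.0157, 0.4212] dr [0.0, 0.0, 0.0] j [-0.56, 0.22, 0.31, 2.18, -0.1, 0.76, 1.12] t 3.2
```

View pics/w1.png

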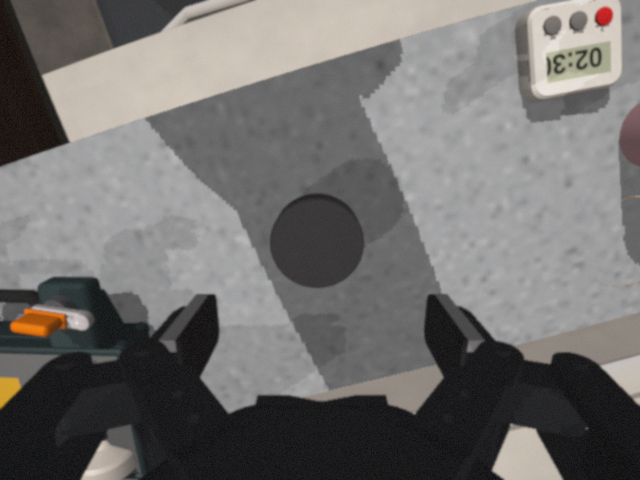

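Call:
drive_tool:
  dp:
    - [-0.007, -0.01, 0.1]
    - [-0.007, -0.01, 0.2]
    - [-0.007, -0.01, 0.25]
    - [-0.007, -0.01, 0.25]
    - [-0.007, -0.01, 0.25]
  dr:
    - [0, 0, 0]
    - [0, 0, 0]
    - [0, 0, 0]
    - [0, 0, 0]
    - [0, 0, 0]
  claw: [-1, -1, -1, -1, -1]

```text
time: 3.7
ee_pos: [460.6, 60.4, 55.4]
eef_rot: [[-0.962, 0.272, 0.0], [0.272, 0.962, 0.0], [-0.0, 0.0, -1.0]]
ft_force: [0.6, -0.5, 0.0]
finger_gap: 85.2
finger_force: 0.0
```

```bash
python3 - <<'E'
from h import *
go([460.6,61.4,4],Rdown(np.pi/2-.276)); print(read_state()['ee_pos'])
E
```

```text
dp [0.0009, 0.0034, 0.1713] dr [0.0, 0.0, 0.0001] j [-0.51, 0.35, 0.28, 2.22, -0.17, 0.58, 1.2] t 3.7
[460.57499019  60.3510141   55.38831476]
```

Call:
drive_tool:
  dp:
    - [0.001, 0.003, 0.1]
    - [0.001, 0.003, 0.17]
    - [0.001, 0.003, 0.17]
    - [0.001, 0.003, 0.17]
    - [0.001, 0.003, 0.17]
    - [0.001, 0.003, 0.17]
    - [0.001, 0.003, 0.17]
    - [0.001, 0.003, 0.17]
    - [0.001, 0.003, 0.17]
    - [0.001, 0.003, 0.17]
  dr:
    - [0, 0, 0]
    - [0, 0, 0]
    - [0, 0, 0]
    - [0, 0, 0]
    - [0, 0, 0]
    - [0, 0, 0]
    - [0, 0, 0]
    - [0, 0, 0]
    - [0, 0, 0]
    - [0, 0, 0]
  claw: [-1, -1, -1, -1, 1, 1, 1, 1, 1, 1]

```text
time: 4.7
ee_pos: [461.3, 61.1, 5.6]
eef_rot: [[-0.962, 0.273, 0.002], [0.273, 0.962, 0.001], [-0.002, 0.002, -1.0]]
ft_force: [-4.9, -0.8, 23.7]
finger_gap: 63.8
finger_force: 60.0
```

Call:
drive_tool:
  dp:
    - [0, 0, -0.03]
    - [0, 0, -0.1]
    - [0, 0, -0.2]
    - [0, 0, -0.3]
    - [0, 0, -0.4]
    - [0, 0, -0.4]
    - [0, 0, -0.4]
  dr:
    - [0, 0, 0]
    - [0, 0, 0]
    - [0, 0, 0]
    - [0, 0, 0]
    - [0, 0, 0]
    - [0, 0, 0]
    - [0, 0, 0]
  claw: [1, 1, 1, 1, 1, 1, 1]

```text
time: 5.4
ee_pos: [460.5, 61.1, 124.7]
eef_rot: [[-0.962, 0.272, 0.002], [0.272, 0.962, 0.001], [-0.001, 0.001, -1.0]]
ft_force: [-1.2, -0.1, -3.2]
finger_gap: 63.8
finger_force: 67.5
```

```bash
python3 - <<'E'
from h import *
np.set_printoptions(precision=1,suppress=True)
s=read_state(); print(s['finger_gap'],s['finger_force'],s['ft_force'])
w=get_image('wrist'); save(w,'w2')
R=np.array(s['eef_rot']); r=silhouettes(w,'distributor')
for q in r[:2]:
    P=(cloud(w,q['pixels'])-s['ee_pos'])@R; print(q['conf'],q['location'],len(P)); print(np.percentile(P,[1,10,50,90,99],axis=0))
    T=P[(abs(P[:,2]-np.median(P[:,2]))<4)]; A=np.c_[T[:,:2],np.ones(len(T))]; print('plane',np.linalg.lstsq(A,T[:,2],rcond=None)[0], cv2.minEnclosingCircle(T[:,:2].astype(np.float32)))
go([524.5-20,-243,190],Rdown(np.pi/2-.276))
E
```

```text
63.784654472440764 67.46252543991432 [-1.2 -0.1 -3.2]
0.59 [319.2, 324.4] 24100
[[-23.8 -29.9 -33.9]
 [-16.2 -22.1 -33.3]
 [  7.6   0.4 -32.6]
 [ 29.3  22.5 -31.2]
 [ 33.9  30.4 -14.5]]
plane [  0.    0.  -32.6] ((0.7834147810935974, 0.14945033192634583), 33.76578903198242)
dp [-0.4192, -0.9338, -0.2221] dr [-0.0001, -0.0001, 0.0] j [-0.56, 0.23, 0.33, 2.18, -0.11, 0.74, 1.14] t 5.5
```

View pics/w2.png

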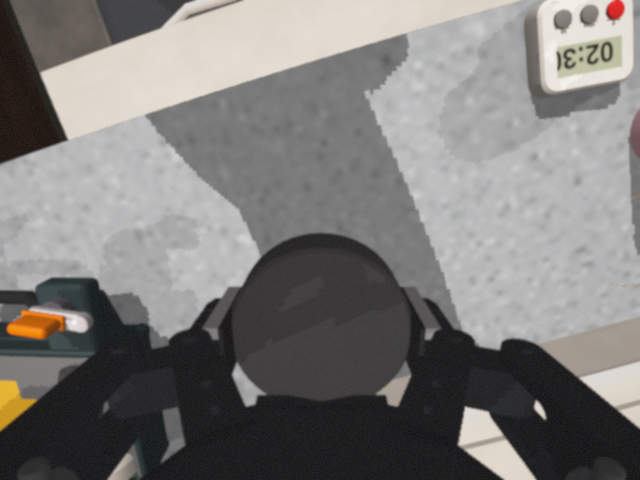

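```bash
python3 - <<'E'
from h import *
go([550,-125,200],Rdown(np.pi/2-.276))
E
```

```text
dp [-0.458, -0.514, -0.2557] dr [-0.0001, -0.0001, 0.0] j [-0.56, 0.23, 0.33, 2.18, -0.11, 0.74, 1.14] t 5.5
```

Call:
drive_tool:
  dp:
    - [-0.03, -0.03, -0.1]
    - [-0.14, -0.16, -0.18]
    - [-0.24, -0.27, -0.25]
    - [-0.34, -0.38, -0.256]
    - [-0.42, -0.47, -0.256]
    - [-0.458, -0.514, -0.256]
    - [-0.458, -0.514, -0.256]
    - [-0.458, -0.514, -0.256]
    - [-0.458, -0.514, -0.256]
  dr:
    - [0, 0, 0]
    - [0, 0, 0]
    - [0, 0, 0]
    - [0, 0, 0]
    - [0, 0, 0]
    - [0, 0, 0]
    - [0, 0, 0]
    - [0, 0, 0]
    - [0, 0, 0]
  claw: [1, 1, 1, 1, 1, 1, 1, 1, 1]

```text
time: 6.4
ee_pos: [549.9, -124.0, 199.9]
eef_rot: [[-0.962, 0.272, -0.002], [0.272, 0.962, 0.0], [0.002, -0.0, -1.0]]
ft_force: [0.4, 0.2, -4.0]
finger_gap: 63.5
finger_force: 68.9
```

```bash
python3 - <<'E'
from h import *
np.set_printoptions(precision=2,suppress=True)
w=get_image('wrist'); save(w,'w3'); s=read_state(); print(s['ee_pos'],s['finger_gap'],s['joint_pos'])
hsv=cv2.cvtColor(w['color'],cv2.COLOR_RGB2HSV)
m=cv2.inRange(hsv,(20,100,40),(34,255,255))>0
P=cloud(w,m); P=P[(P[:,2]>15)&(P[:,2]<34)&(np.hypot(P[:,0]-526,P[:,1]+246)<90)]; print(len(P),P.mean(0))
a=-0.276
for yaw in np.arange(-.34,-.2,.02):
    Q=P[:,:2]@np.array([[np.cos(yaw),-np.sin(yaw)],[np.sin(yaw),np.cos(yaw)]])
    lo,hi=np.percentile(Q,[.5,99.5],axis=0); c=(lo+hi)/2
    # arm-limited (x arm: |y|<20)
    print(round(yaw,2),lo,hi,hi-lo)
o=cv2.inRange(hsv,(4,140,90),(18,255,255)); n,l,st,ce=cv2.connectedComponentsWithStats(o)
for i in range(1,n):
    if 60<st[i,4]<3000: 
        C=cloud(w,l==i); T=C[C[:,2]>76]; print(ce[i],st[i,4],C[:,2].max(),T.mean(0) if len(T) else None)
E
```

```text
[ 550.09 -123.91  200.17] 63.500041271135096 [-0.27  0.3   0.46  1.91 -0.16  0.97  1.56]
8835 [ 526.29 -248.69   26.41]
-0.34 [ 521.52 -115.28] [638.57  -2.27] [117.05 113.01]
-0.32 [ 520.08 -126.86] [637.32 -13.82] [117.23 113.04]
-0.3 [ 518.65 -138.55] [635.79 -25.26] [117.13 113.29]
-0.28 [ 516.95 -150.04] [634.14 -36.88] [117.19 113.16]
-0.26 [ 514.74 -161.55] [632.03 -48.33] [117.28 113.22]
-0.24 [ 512.47 -173.  ] [629.71 -59.81] [117.23 113.19]
-0.22 [ 510.17 -184.35] [627.24 -71.32] [117.07 113.03]
-0.2 [ 507.52 -195.7 ] [624.51 -82.78] [116.99 112.92]
[ 94.49 112.41] 680 82.51262816471237 [ 416.59 -263.06   79.52]
[277.19 110.58] 561 82.3690135159156 [ 454.2  -130.06   79.52]
```

View pics/w3.png

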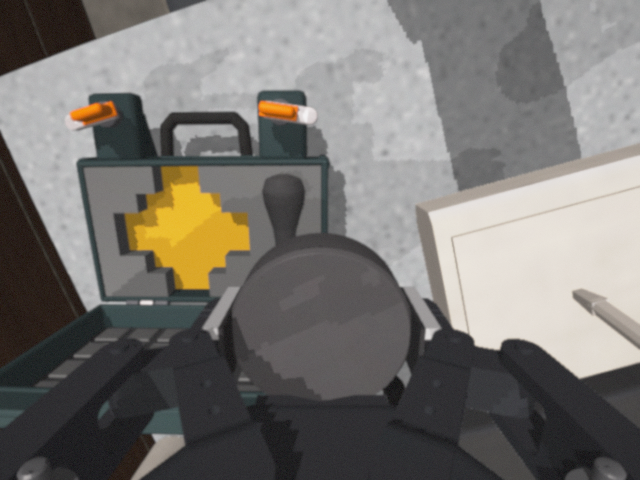

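```bash
python3 - <<'E'
from h import *
go([528.6,-245.8,100],Rdown(np.pi/2-.276))
E
```

```text
dp [-0.0417, -0.4105, 0.3339] dr [0.0, -0.0002, 0.0002] j [-0.27, 0.3, 0.46, 1.91, -0.16, 0.97, 1.56] t 6.45
```

Call:
drive_tool:
  dp:
    - [-0.005, -0.06, 0]
    - [-0.02, -0.2, 0]
    - [-0.035, -0.34, 0.02]
    - [-0.042, -0.41, 0.1]
    - [-0.042, -0.41, 0.2]
    - [-0.042, -0.41, 0.28]
    - [-0.042, -0.41, 0.333]
    - [-0.042, -0.41, 0.333]
    - [-0.042, -0.41, 0.333]
  dr:
    - [0, 0, 0]
    - [0, 0, 0]
    - [0, 0, 0]
    - [0, 0, 0]
    - [0, 0, 0]
    - [0, 0, 0]
    - [0, 0, 0]
    - [0, 0, 0]
    - [0, 0, 0]
  claw: [1, 1, 1, 1, 1, 1, 1, 1, 1]

```text
time: 7.35
ee_pos: [529.3, -246.2, 101.2]
eef_rot: [[-0.962, 0.272, -0.0], [0.272, 0.962, 0.0], [0.0, 0.0, -1.0]]
ft_force: [1.1, -0.1, -2.5]
finger_gap: 63.5
finger_force: 68.9
```

```bash
python3 - <<'E'
from h import *
np.set_printoptions(precision=2,suppress=True)
w=get_image('wrist'); save(w,'w4'); s=read_state(); print(s['ee_pos'],s['finger_gap'])
hsv=cv2.cvtColor(w['color'],cv2.COLOR_RGB2HSV)
o=cv2.inRange(hsv,(4,140,90),(18,255,255)); n,l,st,ce=cv2.connectedComponentsWithStats(o)
for i in range(1,n):
    if 60<st[i,4]<3000: 
        C=cloud(w,l==i); T=C[C[:,2]>76]; print(ce[i],st[i,4],C[:,2].max(),T.mean(0) if len(T) else None)
go([528.6,-245.8,50],Rdown(np.pi/2-.276))
E
```

```text
[ 529.68 -246.51  101.73] 63.559738848314296
[217.87  63.56] 1470 81.90142225428879 [ 417.73 -263.67   79.13]
[512.65  64.33] 1671 82.11060728850939 [ 454.41 -132.13   79.25]
dp [0.0043, 0.0013, 0.1724] dr [0.0, 0.0002, 0.0001] j [-0.02, 0.46, 0.45, 1.95, -0.27, 0.79, 1.87] t 7.4
```

View pics/w4.png

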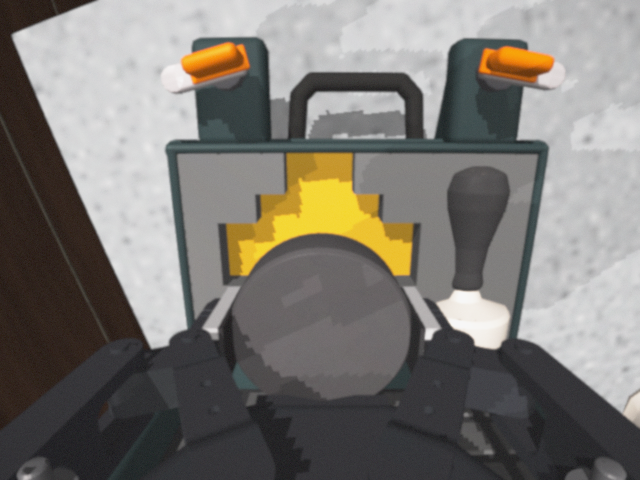

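Call:
drive_tool:
  dp:
    - [0.003, 0.001, 0.06]
    - [0.003, 0.001, 0.12]
    - [0.003, 0.001, 0.16]
    - [0.003, 0.001, 0.18]
    - [0.003, 0.001, 0.195]
    - [0.003, 0.001, 0.205]
    - [0.003, 0.001, 0.21]
    - [0.003, 0.001, 0.215]
    - [0.003, 0.001, 0.215]
  dr:
    - [0, 0, 0]
    - [0, 0, 0]
    - [0, 0, 0]
    - [0, 0, 0]
    - [0, 0, 0]
    - [0, 0, 0]
    - [0, 0, 0]
    - [0, 0, 0]
    - [0, 0, 0]
  claw: [1, 1, 1, 1, 1, 1, 1, 1, 1]

```text
time: 8.3
ee_pos: [528.4, -246.3, 36.4]
eef_rot: [[-0.962, 0.272, 0.0], [0.272, 0.962, -0.0], [-0.0, -0.0, -1.0]]
ft_force: [0.2, -0.3, -4.3]
finger_gap: 63.9
finger_force: 68.8
```

Call:
drive_tool:
  dp:
    - [0, 0, 0.005]
    - [0, 0, 0.01]
    - [0, 0, 0.013]
    - [0, 0, 0.015]
    - [0, 0, 0.016]
    - [0, 0, 0.016]
  dr:
    - [0, 0, 0]
    - [0, 0, 0]
    - [0, 0, 0]
    - [0, 0, 0]
    - [0, 0, 0]
    - [0, 0, 0]
  claw: [1, 1, 1, 1, 1, 1]

```text
time: 8.9
ee_pos: [528.3, -246.2, 31.9]
eef_rot: [[-0.962, 0.272, 0.0], [0.272, 0.962, 0.0], [0.0, 0.0, -1.0]]
ft_force: [-2.6, 0.6, 5.5]
finger_gap: 63.6
finger_force: 69.8
```

Call:
drive_tool:
  dp:
    - [0, 0, 0]
    - [0, 0, 0]
    - [0, 0, 0]
    - [0, 0, 0]
    - [0, 0, -0.03]
    - [0, 0, -0.1]
    - [0, 0, -0.2]
    - [0, 0, -0.35]
    - [0, 0, -0.5]
    - [0, 0, -0.6]
  dr:
    - [0, 0, 0]
    - [0, 0, 0]
    - [0, 0, 0]
    - [0, 0, 0]
    - [0, 0, 0]
    - [0, 0, 0]
    - [0, 0, 0]
    - [0, 0, 0]
    - [0, 0, 0]
    - [0, 0, 0]
  claw: [-1, -1, -1, -1, -1, -1, -1, -1, -1, -1]

```text
time: 9.9
ee_pos: [528.7, -246.8, 215.3]
eef_rot: [[-0.962, 0.273, 0.003], [0.273, 0.962, -0.001], [-0.003, 0.0, -1.0]]
ft_force: [-0.0, -0.1, -0.6]
finger_gap: 85.1
finger_force: 0.0
```

```bash
python3 - <<'E'
from h import *
np.set_printoptions(precision=2,suppress=True)
s=read_state(); print(s['ee_pos'],s['joint_pos'])
w=get_image('wrist'); r=silhouettes(w,'distributor')[0]; P=cloud(w,r['pixels']); print(r['conf'],np.percentile(P[:,2],[2,50,98])); T=P[abs(P[:,2]-np.median(P[:,2]))<4]
A=np.c_[T[:,:2]-T[:,:2].mean(0),np.ones(len(T))]; print(np.linalg.lstsq(A,T[:,2],rcond=None)[0],cv2.minEnclosingCircle(T[:,:2].astype(np.float32)))
# lid from top
im=get_image('top'); yaw=-.2755; o=np.array([534,-225.])
for n_ in('top','scene'):
    im=get_image(n_)
    m=silhouettes(im,'lid_top_edge')
    if not m: continue
    P=cloud(im,m[0]['pixels']); c=np.c_[(P[:,:2]-o)@np.array([[np.cos(yaw),-np.sin(yaw)],[np.sin(yaw),np.cos(yaw)]]),P[:,2]]
    c=c[c[:,0]>40]; print(n_,m[0]['conf'],len(c)); 
    for lo in range(40,220,20):
        q=c[(c[:,2]>=lo)&(c[:,2]<lo+20)]
        if len(q): print(lo,len(q),np.percentile(q[:,0],[2,50,98]),np.percentile(q[:,1],[2,98]))
    save(im,n_+'2')
E
```

```text
[ 528.71 -246.79  215.29] [-0.09  0.32  0.51  1.86 -0.18  1.01  1.8 ]
0.8 [55.77 64.37 65.84]
[ 0.01 -0.   64.36] ((527.9713745117188, -245.7736053466797), 33.72292709350586)
top 0.91 1544
40 371 [62.83 72.9  84.6 ] [  5.66 103.46]
60 86 [63.15 80.89 87.26] [ -0.8  107.02]
80 104 [62.5  79.   84.91] [-37.54 106.98]
100 30 [61.   76.39 81.97] [-27.86 106.9 ]
120 20 [59.59 66.93 84.05] [103.03 107.04]
140 18 [58.99 68.18 82.84] [102.68 107.1 ]
160 682 [55.82 70.18 83.05] [-33.26 105.55]
180 200 [54.95 67.31 82.41] [-32.01 102.39]
scene 0.86 2365
40 294 [60.84 74.56 95.86] [-105.11   35.39]
60 299 [ 67.63  83.75 106.02] [-107.98   60.28]
80 325 [69.43 82.56 92.89] [-106.88   62.85]
100 329 [64.72 81.43 90.65] [-107.45   60.26]
120 333 [66.   80.12 88.93] [-106.59   59.3 ]
140 323 [64.33 79.15 87.97] [-107.43   57.95]
160 252 [54.03 72.57 86.03] [-109.39   55.78]
180 195 [51.55 62.57 82.54] [-100.48   55.55]
```

```bash
cat >> h.py <<'E'
yaw=-.2755; O=np.array([534.,-225.5]); RC=np.array([[np.cos(yaw),-np.sin(yaw)],[np.sin(yaw),np.cos(yaw)]])
def cw(x,y,z): return np.r_[O+RC@[x,y],z]
def wc(p): return np.r_[RC.T@(np.array(p)[:2]-O),p[2]]
E
python3 - <<'E'
from h import *
go(cw(125,0,245),Rdown(np.pi/2-.2755))
s=read_state(); p0=wc(s['ee_pos'])
E
```

```text
dp [-0.4179, 0.0715, -0.1157] dr [-0.0, -0.0003, -0.0001] j [-0.09, 0.32, 0.51, 1.86, -0.18, 1.01, 1.8] t 10.25
```

View pics/scene2.png

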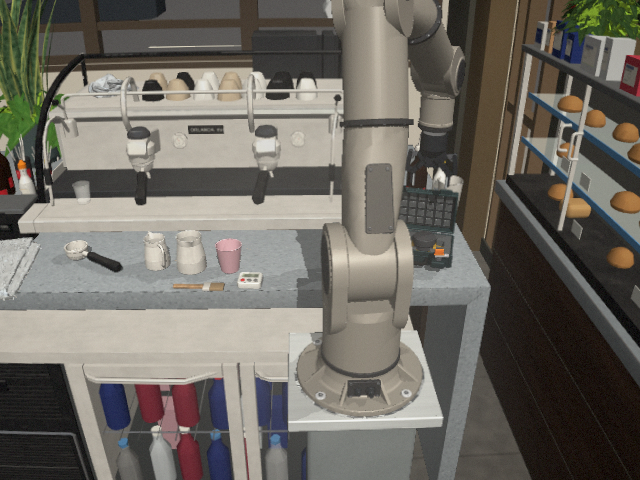

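```bash
python3 - <<'E'
from h import *
np.set_printoptions(precision=0,suppress=True)
for n in('top','scene'):
    im=get_image(n); P=cloud(im,im['z_map']>0)
    for x0 in (540,600,660,720):
        q=P[(P[:,0]>x0)&(P[:,0]<x0+60)&(P[:,2]>30)&(P[:,1]>-140)&(P[:,1]<300)&(P[:,2]<700)]
        if len(q):print(n,x0,'ymin by z',[(z,len(k),round(k[:,1].min())) for z in range(30,500,80) for k in [q[(q[:,2]>z)&(q[:,2]<z+80)]] if len(k)])
E
```

```text
top 540 ymin by z [(30, 552, -140), (110, 3895, -48), (190, 249, 232)]
top 600 ymin by z [(30, 35, -140), (110, 3680, -140), (190, 634, 23), (270, 117, 23), (350, 62, 20)]
top 660 ymin by z [(30, 45, -68), (110, 4220, -69), (190, 345, 199), (270, 512, 199), (350, 209, 9)]
top 720 ymin by z [(30, 157, -111), (110, 3979, -112), (190, 385, -111), (270, 1450, 186), (350, 141, -4), (430, 127, -1)]
scene 540 ymin by z [(30, 790, 2), (110, 1291, 0), (190, 74, 230)]
scene 600 ymin by z [(110, 824, -5), (190, 252, 21), (270, 80, 19), (350, 18, 19)]
scene 660 ymin by z [(110, 1172, -8), (190, 223, 197), (270, 238, 199), (350, 41, 10), (430, 1, 5)]
scene 720 ymin by z [(110, 585, -12), (190, 263, 185), (270, 354, 5), (350, 31, 1), (430, 25, 0)]
```

Call:
drive_tool:
  dp:
    - [-0.02, 0, -0.05]
    - [-0.1, 0.02, -0.1]
    - [-0.2, 0.04, -0.115]
    - [-0.3, 0.06, -0.115]
    - [-0.38, 0.07, -0.115]
    - [-0.418, 0.07, -0.115]
    - [-0.418, 0.07, -0.115]
    - [-0.418, 0.07, -0.115]
    - [-0.418, 0.07, -0.115]
  dr:
    - [0, 0, 0]
    - [0, 0, 0]
    - [0, 0, 0]
    - [0, 0, 0]
    - [0, 0, 0]
    - [0, 0, 0]
    - [0, 0, 0]
    - [0, 0, 0]
    - [0, 0, 0]
  claw: [1, 1, 1, 1, 1, 1, 1, 1, 1]

```text
time: 11.25
ee_pos: [653.7, -260.4, 246.1]
eef_rot: [[-0.962, 0.273, -0.0], [0.273, 0.962, 0.0], [0.0, 0.0, -1.0]]
ft_force: [-0.4, -0.5, 0.3]
finger_gap: -0.1
finger_force: 0.0
```

```bash
python3 - <<'E'
from h import *
np.set_printoptions(precision=3,suppress=True)
s=read_state(); print(wc(s['ee_pos']),s['ft_force'],s['finger_gap'])
go(cw(125,0,162),Rdown(np.pi/2-.2755))
w=get_image('wrist'); save(w,'w5'); im=get_image('top'); P=cloud(im,silhouettes(im,'lid_top_edge')[0]['pixels']); c=np.array([wc(p) for p in P]); q=c[(c[:,2]>165)&(c[:,2]<200)&(c[:,0]<110)]; print(len(q),np.percentile(q,[2,50,98],axis=0))
E
```

```text
[124.685  -1.029 246.093] [-0.435 -0.464  0.281] -0.08754108820690756
dp [-0.0012, 0.0034, 0.2803] dr [0.0, -0.0001, -0.0002] j [-0.05, 0.5, 0.49, 1.54, -0.25, 1.17, 1.78] t 11.25
952 [[ 55.218 -43.644 173.883]
 [ 68.636  29.813 178.392]
 [ 82.798 104.68  193.444]]
```

Call:
drive_tool:
  dp:
    - [0, 0.003, 0.1]
    - [0, 0.003, 0.2]
    - [0, 0.003, 0.27]
    - [0.02, 0.003, 0.28]
    - [0.06, 0.003, 0.28]
    - [0.08, 0.003, 0.28]
    - [0.08, 0.003, 0.28]
  dr:
    - [0, 0, 0]
    - [0, 0, 0]
    - [0, 0, 0]
    - [0, 0, 0]
    - [0, 0, 0]
    - [0, 0, 0]
    - [0, 0, 0]
  claw: [1, 1, 1, 1, 1, 1, 1]

```text
time: 12.1
ee_pos: [631.5, -252.8, 163.4]
eef_rot: [[-0.962, 0.273, 0.001], [0.273, 0.962, 0.0], [-0.001, 0.0, -1.0]]
ft_force: [-0.4, -0.4, 0.7]
finger_gap: -0.1
finger_force: 0.0
```

```bash
python3 - <<'E'
from h import *
np.set_printoptions(precision=3,suppress=True)
s=read_state(); p=wc(s['ee_pos']); print(p,s['ft_force'])
for th in np.arange(1.5,-.01,-.1):
    r=117; q=np.array([66-r*np.cos(th)+28*np.sin(th)+11, 47+r*np.sin(th)+28*np.cos(th)]); print(round(th,2),q,'dp x',round((p[0]-q[0])/300,3),'z',round((p[2]-q[1])/300,3))
E
```

```text
[101.3     0.255 163.375] [-0.439 -0.391  0.689]
1.5 [ 96.654 165.688] dp x 0.015 z -0.008
1.4 [ 84.706 167.057] dp x 0.055 z -0.012
1.3 [ 72.682 167.226] dp x 0.095 z -0.013
1.2 [ 60.701 166.195] dp x 0.135 z -0.009
1.1 [ 48.883 163.972] dp x 0.175 z -0.002
1.0 [ 37.346 160.581] dp x 0.213 z 0.009
0.9 [ 26.205 156.054] dp x 0.25 z 0.024
0.8 [ 15.571 150.438] dp x 0.286 z 0.043
0.7 [  5.552 143.789] dp x 0.319 z 0.065
0.6 [ -3.754 136.173] dp x 0.35 z 0.091
0.5 [-12.253 127.665] dp x 0.379 z 0.119
0.4 [-19.86  118.352] dp x 0.404 z 0.15
0.3 [-26.5   108.325] dp x 0.426 z 0.184
0.2 [-32.105  97.686] dp x 0.445 z 0.219
0.1 [-36.62   86.541] dp x 0.46 z 0.256
-0.0 [-40.  75.] dp x 0.471 z 0.295
```

Call:
drive_tool:
  dp:
    - [0.02, 0, -0.008]
    - [0.035, 0, -0.01]
    - [0.055, 0, -0.012]
    - [0.075, 0, -0.013]
    - [0.095, 0, -0.013]
    - [0.115, 0, -0.011]
    - [0.135, 0, -0.009]
    - [0.155, 0, -0.006]
    - [0.175, 0, -0.002]
    - [0.194, 0, 0.003]
  dr:
    - [0, 0, 0]
    - [0, 0, 0]
    - [0, 0, 0]
    - [0, 0, 0]
    - [0, 0, 0]
    - [0, 0, 0]
    - [0, 0, 0]
    - [0, 0, 0]
    - [0, 0, 0]
    - [0, 0, 0]
  claw: [1, 1, 1, 1, 1, 1, 1, 1, 1, 1]

```text
time: 13.1
ee_pos: [575.3, -236.8, 161.0]
eef_rot: [[-0.962, 0.272, -0.0], [0.272, 0.962, 0.0], [0.0, -0.0, -1.0]]
ft_force: [0.9, -0.7, 2.4]
finger_gap: 0.2
finger_force: 1.0
```

```bash
python3 - <<'E'
from h import *
np.set_printoptions(precision=3,suppress=True)
s=read_state(); p=wc(s['ee_pos']); print(p,s['ft_force'])
im=get_image('top'); P=cloud(im,silhouettes(im,'lid_top_edge')[0]['pixels']); c=np.array([wc(p) for p in P]); q=c[(abs(c[:,1])<106)&(c[:,2]<220)]; q=q[(q[:,1]>30)&(q[:,2]>60)]
for x in range(-20,110,15):
    k=q[abs(q[:,0]-x)<7]; 
    if len(k): print(x,len(k),np.percentile(k[:,2],[5,50,95]))
E
```

```text
[ 42.808   0.372 160.968] [ 0.859 -0.689  2.391]
-5 72 [161.553 175.89  179.719]
10 253 [162.301 167.356 172.212]
25 187 [162.837 171.849 175.899]
40 117 [136.085 147.93  159.153]
55 99 [110.723 122.078 131.975]
70 88 [ 83.795  94.375 105.41 ]
85 49 [61.89  71.418 79.712]
```

Call:
drive_tool:
  dp:
    - [0.018, 0, 0.001]
    - [0.037, 0, 0.009]
    - [0.055, 0, 0.017]
    - [0.073, 0, 0.026]
    - [0.091, 0, 0.035]
    - [0.108, 0, 0.046]
    - [0.124, 0, 0.057]
    - [0.14, 0, 0.07]
    - [0.155, 0, 0.083]
    - [0.17, 0, 0.097]
  dr:
    - [0, 0, 0]
    - [0, 0, 0]
    - [0, 0, 0]
    - [0, 0, 0]
    - [0, 0, 0]
    - [0, 0, 0]
    - [0, 0, 0]
    - [0, 0, 0]
    - [0, 0, 0]
    - [0, 0, 0]
  claw: [1, 1, 1, 1, 1, 1, 1, 1, 1, 1]

```text
time: 14.2
ee_pos: [526.4, -222.9, 131.7]
eef_rot: [[-0.962, 0.272, -0.0], [0.272, 0.962, -0.0], [0.0, -0.0, -1.0]]
ft_force: [0.9, -0.1, 1.5]
finger_gap: 0.1
finger_force: 0.7
```

```bash
python3 - <<'E'
from h import *
np.set_printoptions(precision=3,suppress=True)
s=read_state(); p=wc(s['ee_pos']); print(p,s['ft_force'])
for th in np.arange(.5,-.06,-.05):
    r=117; q=np.array([66-r*np.cos(th)+28*np.sin(th)+11, 47+r*np.sin(th)+28*np.cos(th)]); print(round(th,2),q,'dp x',round((p[0]-q[0])/300,3),'z',round((p[2]-q[1])/300,3))
E
```

```text
[ -7.993   0.444 131.661] [ 0.877 -0.097  1.468]
0.5 [-12.253 127.665] dp x 0.014 z 0.013
0.45 [-16.173 123.103] dp x 0.027 z 0.029
0.4 [-19.86  118.352] dp x 0.04 z 0.044
0.35 [-23.305 113.421] dp x 0.051 z 0.061
0.3 [-26.5   108.325] dp x 0.062 z 0.078
0.25 [-29.435 103.076] dp x 0.071 z 0.095
0.2 [-32.105  97.686] dp x 0.08 z 0.113
0.15 [-34.502  92.17 ] dp x 0.088 z 0.132
0.1 [-36.62   86.541] dp x 0.095 z 0.15
0.05 [-38.454  80.813] dp x 0.102 z 0.169
0.0 [-40.  75.] dp x 0.107 z 0.189
-0.05 [-41.253  69.117] dp x 0.111 z 0.208
```

Call:
drive_tool:
  dp:
    - [0.014, 0, 0.013]
    - [0.027, 0, 0.029]
    - [0.04, 0, 0.044]
    - [0.051, 0, 0.061]
    - [0.062, 0, 0.078]
    - [0.071, 0, 0.095]
    - [0.08, 0, 0.113]
    - [0.088, 0, 0.13]
    - [0.092, 0, 0.14]
    - [0.095, 0, 0.15]
  dr:
    - [0, 0, 0]
    - [0, 0, 0]
    - [0, 0, 0]
    - [0, 0, 0]
    - [0, 0, 0]
    - [0, 0, 0]
    - [0, 0, 0]
    - [0, 0, 0]
    - [0, 0, 0]
    - [0, 0, 0]
  claw: [1, 1, 1, 1, 1, 1, 1, 1, 1, 1]

```text
time: 15.2
ee_pos: [499.3, -215.2, 86.7]
eef_rot: [[-0.962, 0.272, -0.0], [0.272, 0.962, 0.0], [0.0, -0.0, -1.0]]
ft_force: [-0.4, 0.3, -0.2]
finger_gap: 0.0
finger_force: 0.5
```

Call:
drive_tool:
  dp:
    - [0.003, 0, 0.005]
    - [0.005, 0, 0.012]
    - [0.007, 0, 0.019]
    - [0.009, 0, 0.026]
    - [0.011, 0, 0.032]
    - [0.012, 0, 0.037]
    - [0.012, 0, 0.04]
    - [0.012, 0, 0.042]
    - [0.012, 0, 0.042]
  dr:
    - [0, 0, 0]
    - [0, 0, 0]
    - [0, 0, 0]
    - [0, 0, 0]
    - [0, 0, 0]
    - [0, 0, 0]
    - [0, 0, 0]
    - [0, 0, 0]
    - [0, 0, 0]
  claw: [1, 1, 1, 1, 1, 1, 1, 1, 1]

```text
time: 16.1
ee_pos: [495.9, -214.2, 74.9]
eef_rot: [[-0.962, 0.273, -0.0], [0.273, 0.962, 0.0], [0.0, 0.0, -1.0]]
ft_force: [-5.3, 2.0, 14.3]
finger_gap: 0.0
finger_force: 7.1
```

Call:
drive_tool:
  dp:
    - [0, 0, -0.02]
    - [0, 0, -0.1]
    - [0, 0, -0.22]
    - [0.05, 0.06, -0.3]
    - [0.15, 0.14, -0.33]
    - [0.2, 0.2, -0.33]
    - [0.2, 0.23, -0.33]
    - [0.2, 0.23, -0.33]
  dr:
    - [0, 0, 0]
    - [0, 0, 0]
    - [0, 0, 0]
    - [0, 0, 0.02]
    - [0, 0, 0.04]
    - [0, 0, 0.06]
    - [0, 0, 0.08]
    - [0, 0, 0.1]
  claw: [1, 1, 1, 0.3, 0.3, 0.3, 0.3, 0.3]

```text
time: 16.9
ee_pos: [457.3, -129.9, 173.9]
eef_rot: [[-0.616, 0.788, 0.001], [0.788, 0.616, 0.001], [0.0, 0.001, -1.0]]
ft_force: [-0.9, -0.3, 0.2]
finger_gap: 30.0
finger_force: 0.0
```

```bash
cat >m.py <<'E'
from h import *
np.set_printoptions(precision=2,suppress=True)
s=read_state(); print(wc(s['ee_pos']),s['ft_force'],s['finger_gap'],s['joint_pos'])
def wings(im):
    hsv=cv2.cvtColor(im['color'],cv2.COLOR_RGB2HSV)
    o=cv2.inRange(hsv,(4,140,90),(18,255,255)); n,l,st,ce=cv2.connectedComponentsWithStats(o)
    for i in range(1,n):
        if 40<st[i,4]<9000:
            C=cloud(im,l==i); T=C[(C[:,2]>75)&(C[:,2]<86)]
            if len(T)<15: continue
            c=np.array([wc(p) for p in T]); (w,V)=np.linalg.eigh(np.cov(c[:,:2].T)); r=cv2.minAreaRect(c[:,:2].astype(np.float32))
            print('wing',ce[i],st[i,4],'world',T.mean(0),'case',c.mean(0),'rect',np.round(r[0],1),np.round(r[1],1),'axis deg in case',np.degrees(np.arctan2(V[1,1],V[0,1])))
E
python3 - <<'E'
from m import *
w=get_image('wrist'); save(w,'w6'); wings(w)
for k in('latch_left_nose','latch_right_nose'):
    for q in look_for(w,k)[:1]: print(k,q,wc(at_height(w,*q['location'],59)))
for k in('lid_top_edge',):
    m=silhouettes(w,k)[0]['pixels']; c=np.array([wc(p) for p in cloud(w,m)]); t=c[(c[:,2]>60)]; print('lid z',np.percentile(t[:,2],[5,50,95])); A=np.c_[t[:,:2],np.ones(len(t))]; print(np.linalg.lstsq(A,t[:,2],rcond=None)[0])
E
```

```text
[-99.82  71.13 173.88] [-0.9  -0.27  0.21] 29.9790578468207 [-0.4   0.18  0.62  2.13 -0.14  0.87  0.96]
wing [316.55 234.78] 633 world [ 453.48 -129.19   79.37] case [-103.68   70.78   79.37] rect [-103.1   70.4] [25.5  8.2] axis deg in case 81.66043760172526
wing [183.06 324.77] 211 world [ 414.07 -253.53   77.57] case [-107.78  -59.59   77.57] rect [-108.1  -61.5] [10.7  3.5] axis deg in case 71.22726082317325
latch_left_nose {'location': [325.1, 227.1], 'conf': 0.73} [-101.97   77.18   59.  ]
latch_right_nose {'location': [185.3, 325.6], 'conf': 0.78} [-102.57  -66.42   59.  ]
lid z [70.32 75.45 76.69]
[ 0.03 -0.   75.97]
```

View pics/w6.png

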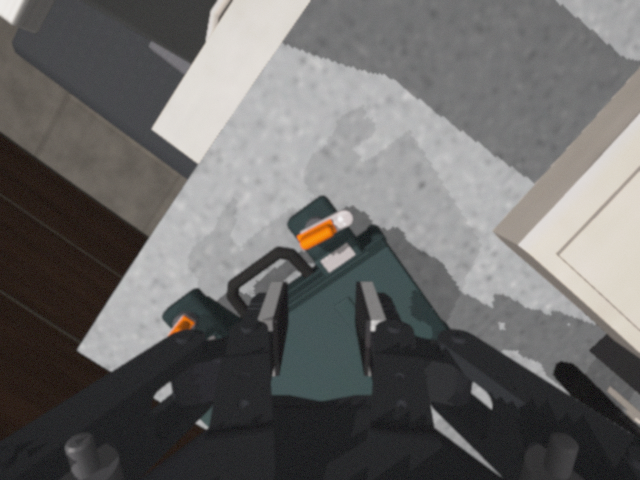

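```bash
python3 - <<'E'
from m import *
go(cw(-103,70.5,67),Rdown(np.radians(-24.1)))
E
```

```text
[-99.57  69.42 173.54] [-0.9   0.03 -0.47] 29.837148626308856 [-0.4   0.19  0.62  2.13 -0.14  0.87  0.97]
dp [0.0114, -0.0038, 0.3551] dr [0.0, 0.0, 0.1736] j [-0.4, 0.19, 0.62, 2.13, -0.14, 0.87, 0.97] t 17.1
```

Call:
drive_tool:
  dp:
    - [0.011, -0.004, 0.05]
    - [0.011, -0.004, 0.1]
    - [0.011, -0.004, 0.15]
    - [0.011, -0.004, 0.2]
    - [0.011, -0.004, 0.22]
    - [0.011, -0.004, 0.22]
    - [0.011, -0.004, 0.22]
    - [0.011, -0.004, 0.22]
    - [0.011, -0.004, 0.22]
    - [0.011, -0.004, 0.22]
  dr:
    - [0, 0, 0.022]
    - [0, 0, 0.044]
    - [0, 0, 0.066]
    - [0, 0, 0.088]
    - [0, 0, 0.11]
    - [0, 0, 0.132]
    - [0, 0, 0.154]
    - [0, 0, 0.1736]
    - [0, 0, 0.1736]
    - [0, 0, 0.1736]
  claw: [0.3, 0.3, 0.3, 0.3, 0.3, 0.3, 0.3, 0.3, 0.3, 0.3]

```text
time: 18.1
ee_pos: [454.0, -129.9, 107.3]
eef_rot: [[0.407, 0.914, -0.0], [0.914, -0.407, -0.0], [-0.0, -0.0, -1.0]]
ft_force: [0.6, 0.1, 0.5]
finger_gap: 29.5
finger_force: 0.0
```

```bash
python3 - <<'E'
from m import *
w=get_image('wrist'); wings(w)
go(cw(-103,70.5,67),Rdown(np.radians(-24.1)))
E
```

```text
[-102.99   70.27  107.35] [0.6  0.12 0.5 ] 29.53299727771023 [-0.53  0.35  0.81  2.2  -0.38  0.73  0.11]
wing [321.73 268.15] 793 world [ 454.88 -128.4    79.29] case [-102.55   71.92   79.29] rect [-103.1   70.5] [25.6  7.5] axis deg in case 81.83545683760094
dp [0.0006, -0.0, 0.1346] dr [-0.0, 0.0, 0.0002] j [-0.53, 0.35, 0.81, 2.2, -0.38, 0.73, 0.11] t 18.15
```

Aligned; descend and pinch.

Call:
drive_tool:
  dp:
    - [0, 0, 0.04]
    - [0, 0, 0.08]
    - [0, 0, 0.115]
    - [0, 0, 0.13]
    - [0, 0, 0.13]
    - [0, 0, 0.13]
    - [0, 0, 0.13]
    - [0, 0, 0.13]
    - [0, 0, 0.13]
  dr:
    - [0, 0, 0]
    - [0, 0, 0]
    - [0, 0, 0]
    - [0, 0, 0]
    - [0, 0, 0]
    - [0, 0, 0]
    - [0, 0, 0]
    - [0, 0, 0]
    - [0, 0, 0]
  claw: [0.3, 0.3, 0.3, 0.3, 0.3, 1, 1, 1, 1]

```text
time: 19.05
ee_pos: [454.1, -129.8, 68.8]
eef_rot: [[0.412, 0.911, 0.0], [0.911, -0.412, 0.0], [0.0, 0.0, -1.0]]
ft_force: [-3.2, -0.5, 7.2]
finger_gap: 6.3
finger_force: 60.5
```

Call:
drive_tool:
  dp:
    - [0, 0, 0]
    - [0, 0, 0]
    - [0, 0, 0]
    - [0, 0, 0]
    - [0, 0, 0]
    - [0, 0, 0]
    - [0, 0, 0]
    - [0, 0, 0]
    - [0, 0, 0]
    - [0, 0, 0]
  dr:
    - [0, 0, 0.015]
    - [0, 0, 0.03]
    - [0, 0, 0.045]
    - [0, 0, 0.06]
    - [0, 0, 0.075]
    - [0, 0, 0.09]
    - [0, 0, 0.105]
    - [0, 0, 0.12]
    - [0, 0, 0.135]
    - [0, 0, 0.15]
  claw: [1, 1, 1, 1, 1, 1, 1, 1, 1, 1]

```text
time: 20.05
ee_pos: [454.6, -130.4, 68.8]
eef_rot: [[0.98, 0.199, 0.002], [0.199, -0.98, -0.001], [0.001, 0.002, -1.0]]
ft_force: [0.3, -4.8, -0.8]
finger_gap: 6.5
finger_force: 59.6
```

Call:
drive_tool:
  dp:
    - [0, 0, 0]
    - [0, 0, 0]
    - [0, 0, 0]
    - [0, 0, 0]
    - [0, 0, 0]
    - [0, 0, 0]
    - [0, 0, 0]
    - [0, 0, 0]
  dr:
    - [0, 0, 0.015]
    - [0, 0, 0.03]
    - [0, 0, 0.045]
    - [0, 0, 0.06]
    - [0, 0, 0.07]
    - [0, 0, 0.076]
    - [0, 0, 0.08]
    - [0, 0, 0.08]
  claw: [1, 1, 1, 1, 1, 1, 1, 1]

```text
time: 20.85
ee_pos: [454.6, -130.8, 68.8]
eef_rot: [[0.956, -0.295, 0.001], [-0.295, -0.956, -0.002], [0.002, 0.002, -1.0]]
ft_force: [0.5, -8.0, 0.5]
finger_gap: 6.1
finger_force: 59.9
```

```bash
python3 - <<'E'
from m import *
R=np.array(s['eef_rot']); print('tool y in case deg',np.degrees(np.arctan2(R[1,1],R[0,1])-yaw),s['ft_torque'])
E
```

```text
[-102.14   69.49   68.82] [ 0.48 -7.97  0.54] 6.11826609156625 [-0.71  0.62  1.11  2.23 -0.81  0.79 -0.91]
tool y in case deg -91.36943656454461 [-1.82 -0.05  0.37]
```

Call:
drive_tool:
  dp:
    - [0, 0, 0]
    - [0, 0, 0]
    - [0, 0, 0]
    - [0, 0, -0.05]
    - [0, 0, -0.15]
    - [0, 0, -0.27]
    - [0, 0, -0.33]
    - [0, 0, -0.33]
    - [0, 0, -0.33]
  dr:
    - [0, 0, 0]
    - [0, 0, 0]
    - [0, 0, 0]
    - [0, 0, 0]
    - [0, 0, 0]
    - [0, 0, 0]
    - [0, 0, 0]
    - [0, 0, 0]
    - [0, 0, 0]
  claw: [0.3, 0.3, 0.3, 0.3, 0.3, 0.3, 0.3, 0.3, 0.3]

```text
time: 21.75
ee_pos: [454.2, -129.0, 167.2]
eef_rot: [[0.956, -0.293, 0.001], [-0.293, -0.956, 0.001], [0.0, -0.001, -1.0]]
ft_force: [0.3, -0.7, -0.5]
finger_gap: 29.9
finger_force: 0.0
```

```bash
python3 - <<'E'
from m import *
w=get_image('wrist'); print('w');wings(w); t=get_image('top'); print('t');wings(t)
# right: mirror, tool y at case ~ +15 deg
go(cw(-102.5,-70,150),Rdown(np.radians(15-15.8)))
E
```

```text
[-103.08   71.11  167.25] [ 0.29 -0.65 -0.47] 29.876579435054232 [-0.9   0.48  1.34  2.16 -0.58  0.95 -1.09]
w
wing [323.85 238.82] 551 world [ 455.12 -130.76   79.35] case [-101.68   69.7    79.35] rect [-102.2   69.6] [ 7.7 25. ] axis deg in case -179.9483376354498
wing [516.19 235.76] 767 world [ 417.42 -263.21   79.1 ] case [-101.92  -68.     79.1 ] rect [-102.6  -68.5] [ 8.  25.1] axis deg in case 104.11769457622995
t
dp [0.0141, 0.4688, 0.0556] dr [-0.0002, 0.0001, -0.2952] j [-0.9, 0.48, 1.34, 2.16, -0.58, 0.95, -1.09] t 21.85
```

Call:
drive_tool:
  dp:
    - [0, 0.02, 0]
    - [0, 0.08, 0]
    - [0.005, 0.15, 0]
    - [0.007, 0.22, 0.02]
    - [0.01, 0.29, 0.04]
    - [0.012, 0.35, 0.055]
    - [0.014, 0.4, 0.055]
    - [0.014, 0.44, 0.055]
    - [0.014, 0.466, 0.055]
    - [0.014, 0.466, 0.055]
  dr:
    - [0, 0, -0.022]
    - [0, 0, -0.044]
    - [0, 0, -0.066]
    - [0, 0, -0.088]
    - [0, 0, -0.11]
    - [0, 0, -0.132]
    - [0, 0, -0.154]
    - [0, 0, -0.176]
    - [0, 0, -0.198]
    - [0, 0, -0.22]
  claw: [0.3, 0.3, 0.3, 0.3, 0.3, 0.3, 0.3, 0.3, 0.3, 0.3]

```text
time: 22.85
ee_pos: [415.8, -265.5, 150.1]
eef_rot: [[0.465, 0.885, -0.002], [0.885, -0.465, 0.0], [-0.001, -0.002, -1.0]]
ft_force: [-0.3, 0.1, 0.3]
finger_gap: 30.1
finger_force: 0.0
```

```bash
python3 - <<'E'
from m import *
go(cw(-102.5,-69.5,107),Rdown(np.radians(-1.7)))
E
```

```text
[-102.86  -70.64  150.09] [-0.31  0.08  0.3 ] 30.09702306773764 [-0.28  0.31  0.86  2.12 -0.32  0.84  0.29]
dp [0.0041, 0.0006, 0.1436] dr [-0.0003, 0.0, -0.0722] j [-0.28, 0.31, 0.86, 2.12, -0.32, 0.84, 0.29] t 22.85
```

Call:
drive_tool:
  dp:
    - [0.004, 0, 0.04]
    - [0.004, 0, 0.09]
    - [0.004, 0, 0.13]
    - [0.004, 0, 0.143]
    - [0.004, 0, 0.143]
    - [0.004, 0, 0.143]
  dr:
    - [0, 0, -0.022]
    - [0, 0, -0.044]
    - [0, 0, -0.066]
    - [0, 0, -0.0725]
    - [0, 0, -0.0725]
    - [0, 0, -0.0725]
  claw: [0.3, 0.3, 0.3, 0.3, 0.3, 0.3]

```text
time: 23.45
ee_pos: [417.0, -263.6, 107.6]
eef_rot: [[0.034, 0.999, -0.001], [0.999, -0.034, 0.0], [0.0, -0.001, -1.0]]
ft_force: [-0.6, -0.5, 0.4]
finger_gap: 30.0
finger_force: 0.0
```

```bash
python3 - <<'E'
from m import *
wings(get_image('wrist'))
go(cw(-102.5,-69.5,68.5),Rdown(np.radians(-1.7)))
E
```

```text
[-102.27  -68.48  107.56] [-0.59 -0.49  0.4 ] 30.02636421233724 [-0.14  0.36  0.69  2.15 -0.34  0.74  0.74]
wing [395.3   5.8] 594 world [ 459.9  -135.91   77.09] case [-95.68  66.05  77.09] rect [-96.6  65.9] [12.1  2.2] axis deg in case -173.4281648322144
wing [321.26 264.68] 566 world [ 417.79 -260.99   79.  ] case [-102.17  -65.77   79.  ] rect [-103.2  -69.1] [ 7.6 24.7] axis deg in case 108.93219392214777
dp [-0.0031, -0.0024, 0.1311] dr [-0.0001, -0.0, -0.0006] j [-0.14, 0.36, 0.69, 2.15, -0.34, 0.74, 0.74] t 23.5
```

Call:
drive_tool:
  dp:
    - [-0.002, -0.002, 0.04]
    - [-0.002, -0.002, 0.08]
    - [-0.002, -0.002, 0.115]
    - [-0.002, -0.002, 0.13]
    - [-0.002, -0.002, 0.13]
    - [-0.002, -0.002, 0.13]
    - [-0.002, -0.002, 0.13]
    - [-0.002, -0.002, 0.13]
    - [-0.002, -0.002, 0.13]
  dr:
    - [0, 0, 0]
    - [0, 0, 0]
    - [0, 0, 0]
    - [0, 0, 0]
    - [0, 0, 0]
    - [0, 0, 0]
    - [0, 0, 0]
    - [0, 0, 0]
    - [0, 0, 0]
  claw: [0.3, 0.3, 0.3, 0.3, 0.3, 1, 1, 1, 1]

```text
time: 24.4
ee_pos: [416.0, -264.2, 69.4]
eef_rot: [[0.032, 0.999, -0.001], [0.999, -0.032, 0.0], [0.0, -0.001, -1.0]]
ft_force: [-7.9, 1.2, 6.3]
finger_gap: 6.0
finger_force: 59.2
```

Call:
drive_tool:
  dp:
    - [0, 0, 0]
    - [0, 0, 0]
    - [0, 0, 0]
    - [0, 0, 0]
    - [0, 0, 0]
    - [0, 0, 0]
    - [0, 0, 0]
    - [0, 0, 0]
    - [0, 0, 0]
    - [0, 0, 0]
  dr:
    - [0, 0, -0.015]
    - [0, 0, -0.03]
    - [0, 0, -0.045]
    - [0, 0, -0.06]
    - [0, 0, -0.075]
    - [0, 0, -0.09]
    - [0, 0, -0.105]
    - [0, 0, -0.12]
    - [0, 0, -0.135]
    - [0, 0, -0.15]
  claw: [1, 1, 1, 1, 1, 1, 1, 1, 1, 1]

```text
time: 25.4
ee_pos: [415.0, -264.5, 69.4]
eef_rot: [[-0.792, 0.611, -0.002], [0.611, 0.792, 0.0], [0.002, -0.001, -1.0]]
ft_force: [-13.4, -1.8, 11.8]
finger_gap: 6.1
finger_force: 59.7
```

```bash
python3 - <<'E'
from m import *
R=np.array(s['eef_rot']); a=np.degrees(np.arctan2(R[1,1],R[0,1])-yaw); print('tool y in case deg',a,s['ft_torque'],'dr to 91.5:',-(91.5-a)/360)
E
```

```text
[-103.92  -69.93   69.36] [-13.42  -1.75  11.79] 6.072964573569604 [ 0.11  0.38  0.39  2.16 -0.23  0.64  1.58]
tool y in case deg 68.12491791580433 [-0.42  2.93 -0.05] dr to 91.5: -0.06493078356721019
```

Call:
drive_tool:
  dp:
    - [0, 0, 0]
    - [0, 0, 0]
    - [0, 0, 0]
    - [0, 0, 0]
    - [0, 0, 0]
    - [0, 0, 0]
    - [0, 0, 0]
  dr:
    - [0, 0, -0.015]
    - [0, 0, -0.03]
    - [0, 0, -0.045]
    - [0, 0, -0.056]
    - [0, 0, -0.062]
    - [0, 0, -0.067]
    - [0, 0, -0.067]
  claw: [1, 1, 1, 1, 1, 1, 1]

```text
time: 26.1
ee_pos: [414.7, -264.9, 69.4]
eef_rot: [[-0.971, 0.238, -0.002], [0.238, 0.971, 0.0], [0.002, -0.0, -1.0]]
ft_force: [-13.6, -3.0, 11.4]
finger_gap: 6.0
finger_force: 60.0
```

Call:
drive_tool:
  dp:
    - [0, 0, 0]
    - [0, 0, 0]
    - [0, 0, 0]
    - [0, 0, -0.05]
    - [0, 0, -0.15]
    - [0, 0, -0.27]
    - [0, 0, -0.4]
    - [0, 0, -0.45]
    - [0, 0, -0.45]
  dr:
    - [0, 0, 0]
    - [0, 0, 0]
    - [0, 0, 0]
    - [0, 0, 0]
    - [0, 0, 0]
    - [0, 0, 0]
    - [0, 0, 0]
    - [0, 0, 0]
    - [0, 0, 0]
  claw: [0.3, 0.3, 0.3, 0.3, 0.3, 0.3, 0.3, 0.3, 0.3]

```text
time: 27.0
ee_pos: [418.2, -264.4, 206.5]
eef_rot: [[-0.972, 0.236, 0.004], [0.236, 0.972, -0.001], [-0.005, -0.0, -1.0]]
ft_force: [0.9, -0.2, -0.4]
finger_gap: 29.9
finger_force: 0.0
```

```bash
python3 - <<'E'
from m import *
w=get_image('wrist'); save(w,'w7'); wings(w); t=get_image('top'); 
r=silhouettes(w,'lid_top_edge')
if r:
    c=np.array([wc(p) for p in cloud(w,r[0]['pixels'])]); q=c[(c[:,2]>70)&(c[:,2]<80)]; print(len(q),np.percentile(q[:,2],[5,50,95]))
E
```

```text
[-100.84  -68.97  206.46] [ 0.89 -0.24 -0.37] 29.854650197235856 [ 0.14  0.15  0.33  2.05 -0.06  0.94  1.83]
wing [319.37 221.46] 446 world [ 414.91 -264.61   79.61] case [-103.96  -70.03   79.61] rect [-103.7  -70.1] [24.5  7.3] axis deg in case -178.60952707306828
wing [486.8  228.35] 610 world [ 452.59 -131.74   79.17] case [-103.84   68.08   79.17] rect [-103.7   68.6] [25.  8.] axis deg in case 179.71848490066483
19084 [74.24 75.58 77.53]
```

View pics/w7.png

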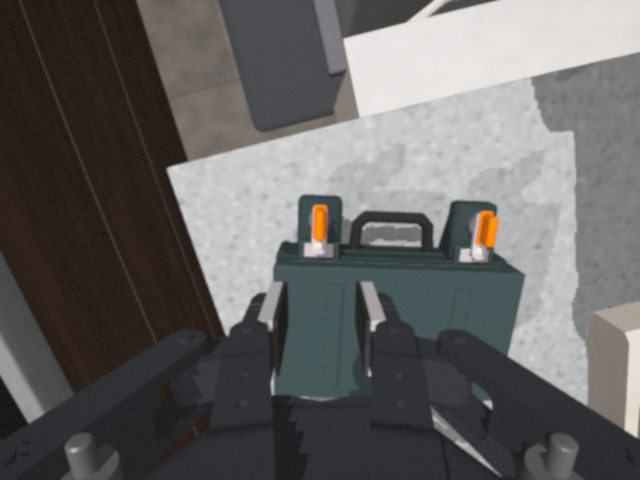

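Lid is shut (75 mm), and both wings at (319,221) and (487,228) point square across the tabs. The arm is clear.

```bash
python3 -c "
from station import *
print(job_done())"
```

```text
the job is handed in; nothing more can be done
None
```

The distributor is seated upright in its pocket, the lid is fully shut (75 mm), both turnbuttons are square across the tabs, and the job was handed in at about 27 s; no verdict was shown.

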